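# Pin the supply lock box to its counter bracket and hold its key turned

### The job

Pin the supply box to the counter: take the red-topped pin from the rack, push it down through the lined-up fork and lug holes beside the box until its collar sits on the fork, and let go. Then push the orange key fully home in the box's lock (wiggle it past the sticky pins), turn it a quarter turn clockwise seen from above, and finish still gripping the key and holding it turned, since the lock springs back. Leave the green key and the other supplies where they are.

Things in the scene. Friction and masses are not known exactly. Their poses are not given: they have to be found in the camera images.
- dock: Fixed dock, placed and turned (up to 17 deg) anew each time. Origin on the counter, z up. Base plate 150 (x) x 300 (y) x 10 mm, y -130 to 170. Grey box, blue lid: x -72 to 72, y -122 to 62, top z 100. Dark lock case on the lid at (0, -30), 58 x 58 mm, top z 130, brass lock plug in it. Steel fork and brass lug beside the box at (0, 120), 44 mm (x) x 70 mm (y), nothing there above z 72.
- fork_hole (a point): Centre of the upper fork hole's mouth, on the fork's top, 72 mm above the counter; axes as the dock's. The 12 mm holes of fork, lug and fork (10 mm plates, 6 mm gaps) line up straight down for 42 mm, then 20 mm free. A spring ball in the lug, about 16 to 26 mm down, drags on the pin: it takes a push of some 2 to 8 N; the pin's weight does not seat it. 58 mm from here to the box's side.
- lock_face (a point): Centre of the keyway's mouth on the brass plug's top, 130.5 mm above the counter; z up, turns with the plug. At rest its axes are the dock's. Keyway 5.6 mm (x) by 13.6 mm (y), 30 mm deep. Two sticky spring pins stick in from its long walls, about 8 and 17 mm down: a straight push of some 3 to 10 N passes each; rocking a few degrees or easing up and down helps.
- lock (a joint): Turn of the lock plug (rad): 0 at rest, growing clockwise seen from above, stop at 1.65. A spring turns it back (0.03 N m at rest, 0.10 N m at a quarter turn) when the key is let go. The key has about 0.14 rad of play in the keyway, so turn the key by about 1.7 rad.
- rack: Fixed grey rack block, 60 (x) x 190 (y) x 50 mm high, placed and turned (up to 20 deg) anew each time. Origin on the counter under its centre. In its top: a slot at y -65, a round hole at y 0, a slot at y +65 mm. The pin stands in the hole, the keys in the slots, which key in which varies; key axes are the rack's.
- orange_key: The right key: orange plastic bow, flat steel blade, upright, blade down in a rack slot. Origin: centre of the bow's underside, resting on the rack's top 50 mm above the counter; z up. Bow z 0 to 36 mm, 10 mm thick (x, grip across this), 26 mm wide (y). Blade down to z -26, 4 mm (x) by 12 mm (y), last 6 mm tapered; same either way round. Home: bow's underside on the plug's face. 40 g.
- head_pin: Steel pin with a round red grip, upright in the rack's middle hole. Origin: centre of the collar's underside, resting on the rack's top 50 mm above the counter; z up. Shank 10 mm diameter, down to z -44, last 4 mm tapered to 6 mm. Collar 22 mm diameter, z 0 to 5. Red grip 16 mm diameter, z 5 to 38. Seated: collar's underside on the fork's top. 60 g.
- green_key: The wrong key, same shape and origin as the orange key but green; stays in its rack slot.
- bottle: Bystander: amber bottle, 48 mm diameter, 85 mm high, near the robot. Origin under its centre.
- carton: Bystander: cardboard carton 50 x 80 x 45 mm high beyond the box. Origin under its centre.
- jar: Bystander: clear jar, 64 mm diameter, 80 mm high, beyond the rack. Origin under its centre.
- tin: Bystander: aluminium tin, 60 mm diameter, 60 mm high, left of the dock. Origin under its centre.
- spool: Bystander: white spool, 56 mm diameter, 34 mm high, beyond the dock on the left. Origin under its centre.

How it is judged:
By the outcome, as a careful person would: the job done as asked, in the order asked, and still so for the second after the job is handed in, while the arm keeps its last pose, push and grip.
It also fails if it takes over 69 s, if anything falls off the work surface, if the arm or the gripper's body presses on something with over 40 N, if the wrist force passes 120 N, or if a joint passes its speed limit or range.

### The arm

A 6-joint arm with a two-finger parallel gripper is mounted at the origin on the work surface. World frame = base frame: x ahead of the robot, y to its left, z up, the work surface at z = 0. Lengths are in m, angles in rad, forces in N, time in s.
With the tool pointing down it reaches from about 0.4 to 0.925 m from the base axis. Payload 3.4 kg.
Tool frame: the origin (TCP) lies midway between the tips of the shut fingers; the grasp point (between the pads) lies 19 mm behind it; z points along the fingers, x is the direction in which the jaws open and shut, and the axes are right-handed (so a half turn about z gives the same grasp; the last joint's range is limited). The gripper opens to 85 mm and grips with 20 to 120 N. Pads are 22 mm wide; open, the fingers measure 114 mm over their backs; the gripper's body (76 mm by 85 mm) begins 54 mm behind the grasp point. The pads swing forward as they close: fully open they stand 13 mm farther back than shut.
Start: joints at [1.141, 0.307, 1.506, -0, 1.328, -0.073], TCP at [0.2, 0.539, 0.231] pointing down, gripper open.
Joint ranges: [-3.12, 3.12], [-1.05, 2.28], [0.14, 2.33], [-1.42, 4.57], [0.1, 2.73], [-2.68, 2.68]. Speed limits (rad/s): [2.57, 2.57, 3.14, 3.14, 3.14, 3.14].

### API

Orientations are given as a 3x3 rotation matrix whose columns are the frame's x, y, z axes.
In Python, from rig import manip, optics gives the robot as it stands.
- The arm moves only by the tool carry_out, never from a script. Its argument "increments" is a list of rows, each a list of 5 numbers: the closure in counts, from 0 (fully open) to 255 (shut), then the shift along the tool's x, y, z in mm, then the turn about the tool's z in degrees. A call has 1 to 8 rows; each row shifts and turns the commanded pose from where the row before left it, along the tool's axes as they then stand; what a row does not reach is not made up. A row lasts 1/8 s, in which the tool goes at most 62.5 mm and 10.7 degrees, less where a joint would pass 70% of its speed; a pose out of reach is approached as far as the arm can. A call is refused whole if a number of a shift passes 62.5 or a number of a turn 10.7, either way. A call with a gripper value outside its range is refused whole. The fingers move at their own pace and stop on an object; "grip_force" is the grip in N (left out, the last holds). Time passes only in rows, so rows that do not move let the fingers close. It gives the time, the measured TCP pose, the force and the opening at its end, in the units of the state.
- manip.get_state(): the state, without advancing time (a new reading comes with each control period).
- optics.read_camera(name): name is "scene" or "top" or "wrist"; returns the picture (384x512x3 uint8, red, green, blue); there is no depth.
- optics.camera_params(name): a dict with "fx", "fy", "cx", "cy" (pixels), "extrinsics" (4x4, takes a point from camera to world coordinates). Camera axes: x right, y down, z forward; pixel columns grow to the right and rows downward; lengths in m; the calibration is good to about 2 mm. A picture is of the moment at which its call begins: read the wrist's pose just before it. camera_params takes no time and is no camera call; for the wrist camera it gives the pose at the moment of the call.
- manip.job_done(): hands the job in, once; it reports no verdict.
The state is a dict: "t": time; "qpos": joint angles; "joint_vel": joint speeds; "joint_efforts": joint torques, N m; "ee_pos": TCP position; "orientation": TCP orientation; "contact_force": force on the tool from outside, world axes, zero at the start; "wrist_torque": the same for the moment, N m; "gripper_width": opening from 0.0 (shut) to 1.0 (fully open).
Only numpy, scipy, OpenCV 4.12 (cv2) and the standard library are available. Lean on these libraries where they do the work, as an engineer would, in place of code of your own. Each camera call takes 0.05 s, during which the arm holds its last target.

## Working session

There is one attempt and no reset: what is moved stays moved. The work goes in short steps, Python scripts to look and compute and a tool call to move; the robot and the scene stay as the last step left them, time stands still between calls to the robot, and variables do not carry over. Pictures are saved under pics/ and viewed, and the job is handed in when it is done.

Besides the shell and the picture viewer there is one more tool, called after "Call:" in YAML: its name, and indented under it one key for each argument. carry_out: Moves the arm, as the interface text tells. Its arguments: {"type":"object","properties":{"increments":{"type":"array","items":{"type":"array","items":{"type":"number"}}},"grip_force":{"type":"number"}},"required":["increments"]}

```bash
mkdir -p pics; ls; python3 - <<'E'
from rig import manip, optics
import cv2, numpy as np
s=manip.get_state(); print({k:np.round(v,3).tolist() for k,v in s.items()})
for n in ("scene","top","wrist"):
    p=optics.camera_params(n); print(n,p["fx"],p["fy"],p["cx"],p["cy"],np.round(p["extrinsics"],3).tolist())
    im=optics.read_camera(n); cv2.imwrite(f"pics/{n}0.png",cv2.cvtColor(im,cv2.COLOR_RGB2BGR))
E
```

```text
pics
{'t': 0.0, 'qpos': [1.141, 0.308, 1.508, 0.0, 1.328, -0.073], 'joint_vel': [-0.001, 0.0, 0.001, -0.0, -0.0, 0.001], 'joint_efforts': [0.003, -45.754, -25.192, -0.0, 0.013, 0.0], 'ee_pos': [0.2, 0.538, 0.23], 'orientation': [[0.348, 0.937, -0.001], [0.937, -0.348, -0.002], [-0.002, -0.0, -1.0]], 'contact_force': [-0.26, -0.144, 0.387], 'wrist_torque': [0.024, 0.004, -0.003], 'gripper_width': 1.003}
scene 395.775361972457 395.775361972457 251.40398847634822 187.5036807367927 [[0.426, 0.659, -0.62, 1.276], [0.905, -0.323, 0.278, -0.276], [-0.017, -0.679, -0.734, 0.955], [0.0, 0.0, 0.0, 1.0]]
top 373.0010592427389 373.0010592427389 249.02260585486624 192.306181436003 [[0.002, -0.991, 0.13, 0.42], [-1.0, -0.004, -0.015, 0.035], [0.016, -0.13, -0.991, 1.185], [0.0, 0.0, 0.0, 1.0]]
wrist 273.33792909362546 273.33792909362546 252.8225752228772 190.7263192229328 [[0.347, 0.904, 0.248, 0.136], [0.938, -0.335, -0.094, 0.562], [-0.002, 0.265, -0.964, 0.374], [0.0, 0.0, 0.0, 1.0]]
```

View pics/scene0.png

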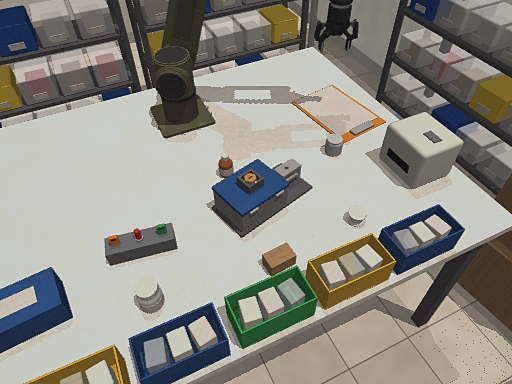

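View pics/top0.png

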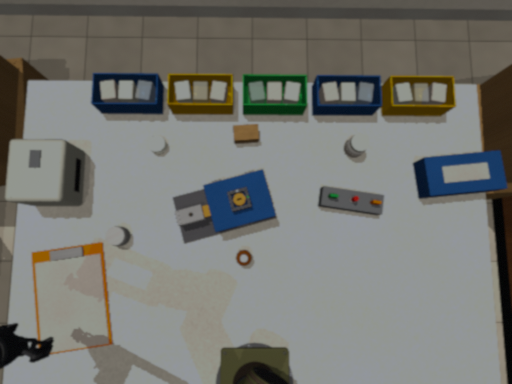

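View pics/wrist0.png

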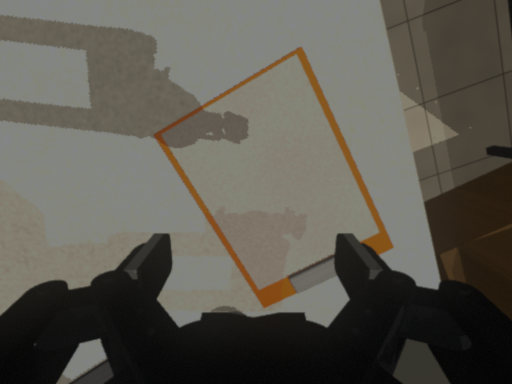

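The top view shows the rack at about (351,200): green key (333,197), red pin (354,199), orange key (376,202). The dock sits at (225,205), with its fork at (190,213) and lock at (239,199). I'll enlarge both.

```bash
python3 - <<'E'
import cv2, numpy as np
t=cv2.imread("pics/top0.png"); s=cv2.imread("pics/scene0.png")
def crop(im,x0,y0,x1,y1,f,n):
    cv2.imwrite(n,cv2.resize(im[y0:y1,x0:x1],None,fx=f,fy=f,interpolation=cv2.INTER_CUBIC))
crop(t,310,175,394,225,9,"pics/t_rack.png")
crop(t,165,165,285,250,6,"pics/t_dock.png")
crop(s,95,215,185,270,8,"pics/s_rack.png")
crop(s,205,150,317,235,7,"pics/s_dock.png")
E
```

```text
(no output)
```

View pics/t_rack.png

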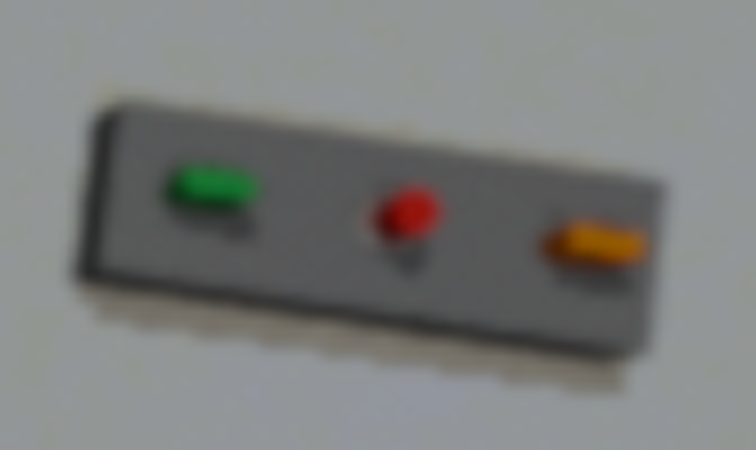

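View pics/t_dock.png

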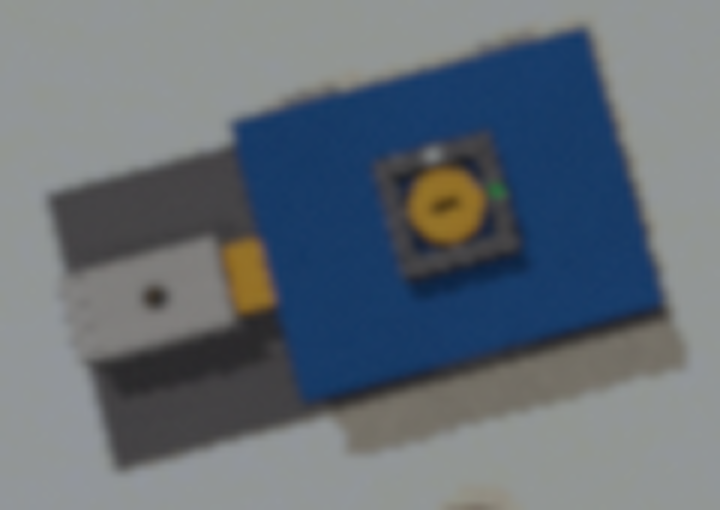

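View pics/s_dock.png

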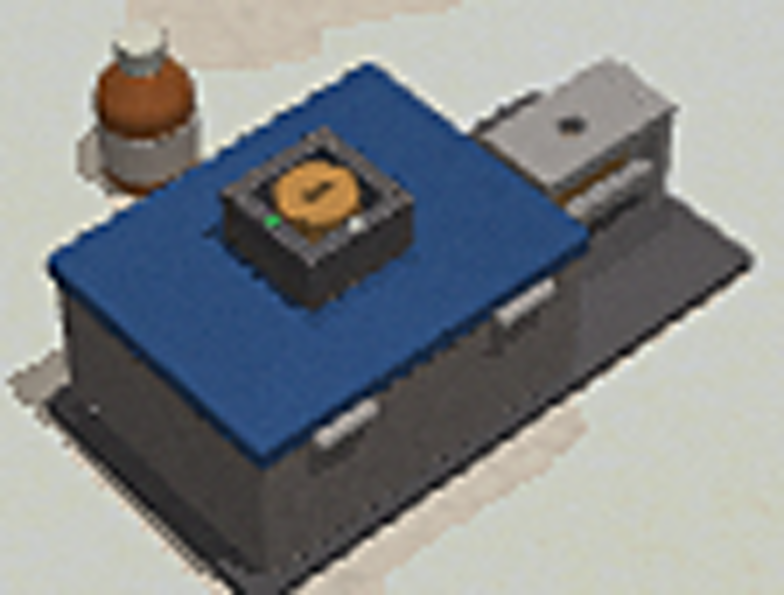

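```bash
cat > h.py <<'E'
from rig import manip, optics
import cv2, numpy as np
def ray(cam,u,v,z,p=None):
    p=p or optics.camera_params(cam); E=np.array(p["extrinsics"])
    d=E[:3,:3]@np.array([(u-p["cx"])/p["fx"],(v-p["cy"])/p["fy"],1]); o=E[:3,3]
    return o+d*(z-o[2])/d[2]
def proj(cam,P,p=None):
    p=p or optics.camera_params(cam); E=np.array(p["extrinsics"])
    c=E[:3,:3].T@(np.array(P)-E[:3,3]); return np.array([p["fx"]*c[0]/c[2]+p["cx"],p["fy"]*c[1]/c[2]+p["cy"]])
def st():
    s=manip.get_state(); R=np.array(s["orientation"])
    print("t",round(s["t"],2),"p",np.round(np.array(s["ee_pos"])*1000,1),"yawx",round(np.degrees(np.arctan2(R[1,0],R[0,0])),2),"zax",np.round(R[:,2],3),"F",np.round(s["contact_force"],1),"M",np.round(s["wrist_torque"],2),"w",round(s["gripper_width"],3),"q",np.round(s["qpos"],2)); return s
def cv(u,v,f,x0,y0): return (u+.5)/f-.5+x0,(v+.5)/f-.5+y0
def snap(name,fn,box=None,f=1):
    p=optics.camera_params(name); im=cv2.cvtColor(optics.read_camera(name),cv2.COLOR_RGB2BGR)
    if box: x0,y0,x1,y1=box; im=im[y0:y1,x0:x1]
    if f!=1: im=cv2.resize(im,None,fx=f,fy=f,interpolation=cv2.INTER_CUBIC)
    cv2.imwrite("pics/"+fn,im); return p
E
python3 - <<'E'
from h import *
def T(u,v,z,f,x0,y0,cam="top"): return ray(cam,*cv(u,v,f,x0,y0),z)*1000
r=(9,310,175); d=(6,165,165); sd=(7,205,150)
for n,u,v,z in [("rTL",122,103,.05),("rTR",665,180,.05),("rBR",640,352,.05),("rBL",97,272,.05),("pin top",413,212,.088),("orange top",607,243,.086),("green top",219,187,.086)]:
    print(n,T(u,v,z,*r).round(1))
for n,u,v,z in [("lidTL",234,122,.1),("lidTR",586,28,.1),("lidBR",664,306,.1),("lidBL",303,402,.1),("fork hole",155,297,.072),("keyway",446,205,.1305)]:
    print(n,T(u,v,z,*d).round(1))
for n,u,v,z in [("s fork hole",572,125,.072),("s keyway",318,190,.1305),("s lid L",50,262,.1),("top",370,65,.1),("R",588,238,.1),("B",265,462,.1)]:
    print(n,T(u,v,z,*sd,cam="scene").round(1))
E
```

```text
rTL [ 589.6 -211.3   50. ]
rTR [ 563.7 -397.4   50. ]
rBR [ 504.6 -386.1   50. ]
rBL [ 531.4 -201.4   50. ]
pin top [ 547.9 -298.7   88. ]
orange top [ 538.  -363.4   86. ]
green top [ 556.3 -235.    86. ]
lidTL [584.  151.6 100. ]
lidTR [631.6 -20.9 100. ]
lidBR [494.5 -58.4 100. ]
lidBL [447.7 116.  100. ]
fork hole [500.2 192.2  72. ]
keyway [540.   47.3 130.5]
s fork hole [500.6 194.8  72. ]
s keyway [539.4  50.5 130.5]
s lid L [500.8 -56.9 100. ]
top [451.2 116.9 100. ]
R [588.2 153.2 100. ]
B [638.8 -19.7 100. ]
```

View pics/s_rack.png

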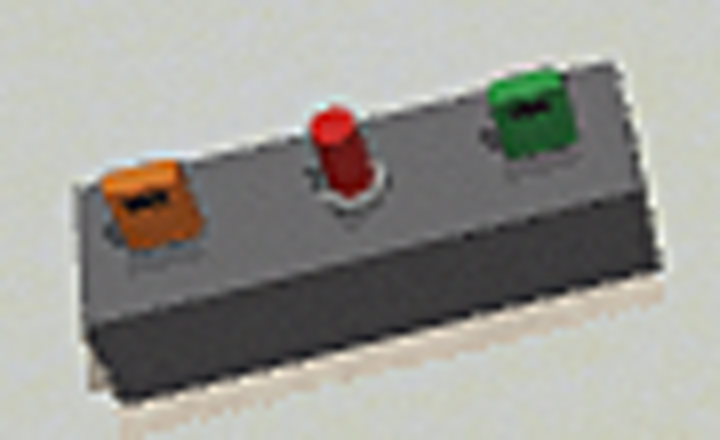

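```bash
cat >> h.py <<'E'
def plan(target,yaw,n,nturn=None,cur=None,cyaw=None):
    """prints tool-axis rows (mm,deg) from current measured pose; turn spread over first nturn rows"""
    s=manip.get_state(); R=np.array(s["orientation"])
    p=np.array(s["ee_pos"])*1000 if cur is None else np.array(cur,float)
    y=np.degrees(np.arctan2(R[1,0],R[0,0])) if cyaw is None else cyaw
    dp=(np.array(target)-p)/n; nturn=nturn or n; dt=-(yaw-y)/nturn
    for i in range(n):
        c,sn=np.cos(np.radians(y)),np.sin(np.radians(y))
        t=dt if i<nturn else 0
        print([round(dp[0]*c+dp[1]*sn,1),round(dp[0]*sn-dp[1]*c,1),round(-dp[2],1),round(t,2)])
        y-=t
E
python3 - <<'E'
from h import *
plan([500,260,235],-7.9,8)
print()
plan([548,-299,190],-7.9,11,cur=[500,260,235],cyaw=-7.9)
E
```

```text
[np.float64(-19.6), np.float64(47.3), np.float64(-0.6), np.float64(9.69)]
[np.float64(-11.3), np.float64(49.9), np.float64(-0.6), np.float64(9.69)]
[np.float64(-2.8), np.float64(51.1), np.float64(-0.6), np.float64(9.69)]
[np.float64(5.9), np.float64(50.8), np.float64(-0.6), np.float64(9.69)]
[np.float64(14.3), np.float64(49.1), np.float64(-0.6), np.float64(9.69)]
[np.float64(22.4), np.float64(46.0), np.float64(-0.6), np.float64(9.69)]
[np.float64(29.8), np.float64(41.6), np.float64(-0.6), np.float64(9.69)]
[np.float64(36.4), np.float64(36.0), np.float64(-0.6), np.float64(9.69)]

[np.float64(11.3), np.float64(49.7), np.float64(4.1), -0.0]
[np.float64(11.3), np.float64(49.7), np.float64(4.1), -0.0]
[np.float64(11.3), np.float64(49.7), np.float64(4.1), -0.0]
[np.float64(11.3), np.float64(49.7), np.float64(4.1), -0.0]
[np.float64(11.3), np.float64(49.7), np.float64(4.1), -0.0]
[np.float64(11.3), np.float64(49.7), np.float64(4.1), -0.0]
[np.float64(11.3), np.float64(49.7), np.float64(4.1), -0.0]
[np.float64(11.3), np.float64(49.7), np.float64(4.1), -0.0]
[np.float64(11.3), np.float64(49.7), np.float64(4.1), -0.0]
[np.float64(11.3), np.float64(49.7), np.float64(4.1), -0.0]
[np.float64(11.3), np.float64(49.7), np.float64(4.1), -0.0]
```

Call:
carry_out:
  increments:
    - [0,-19.6,47.3,-0.6,9.69]
    - [0,-11.3,49.9,-0.6,9.69]
    - [0,-2.8,51.1,-0.6,9.69]
    - [0,5.9,50.8,-0.6,9.69]
    - [0,14.3,49.1,-0.6,9.69]
    - [0,22.4,46.0,-0.6,9.69]
    - [0,29.8,41.6,-0.6,9.69]
    - [0,36.4,36.0,-0.6,9.69]

```text
t: 1.15
ee_pos: [0.5012, 0.2591, 0.2359]
orientation: [[0.99, -0.143, -0.0], [-0.143, -0.99, 0.0], [-0.0, 0.0, -1.0]]
contact_force: [0.0, -0.2, -0.3]
gripper_width: 1.0
```

```bash
python3 - <<'E'
from h import *
st(); p=snap("wrist","w1.png"); print(proj("wrist",np.array(manip.get_state()["ee_pos"]),p)); s=st()
import pickle; pickle.dump(p,open("w1.pkl","wb"))
plan([548,-299,190],-7.9,12)
E
```

```text
t 1.15 p [501.2 259.1 235.9] yawx -8.23 zax [-0.  0. -1.] F [ 0.  -0.2 -0.3] M [-0.02 -0.01 -0.04] w 1.0 q [0.4  0.29 1.52 0.   1.33 0.55]
[264.66350816 242.05172796]
t 1.2 p [506.6 254.8 236. ] yawx -8.69 zax [ 0.005 -0.004 -1.   ] F [ 4.1 -1.4 -0.1] M [-0.1  -0.1   0.05] w 1.001 q [ 0.4   0.29  1.52 -0.01  1.33  0.55]
[np.float64(10.4), np.float64(45.1), np.float64(3.8), np.float64(-0.07)]
[np.float64(10.3), np.float64(45.1), np.float64(3.8), np.float64(-0.07)]
[np.float64(10.3), np.float64(45.1), np.float64(3.8), np.float64(-0.07)]
[np.float64(10.2), np.float64(45.1), np.float64(3.8), np.float64(-0.07)]
[np.float64(10.2), np.float64(45.1), np.float64(3.8), np.float64(-0.07)]
[np.float64(10.1), np.float64(45.2), np.float64(3.8), np.float64(-0.07)]
[np.float64(10.1), np.float64(45.2), np.float64(3.8), np.float64(-0.07)]
[np.float64(10.0), np.float64(45.2), np.float64(3.8), np.float64(-0.07)]
[np.float64(10.0), np.float64(45.2), np.float64(3.8), np.float64(-0.07)]
[np.float64(9.9), np.float64(45.2), np.float64(3.8), np.float64(-0.07)]
[np.float64(9.9), np.float64(45.2), np.float64(3.8), np.float64(-0.07)]
[np.float64(9.8), np.float64(45.2), np.float64(3.8), np.float64(-0.07)]
```

View pics/w1.png

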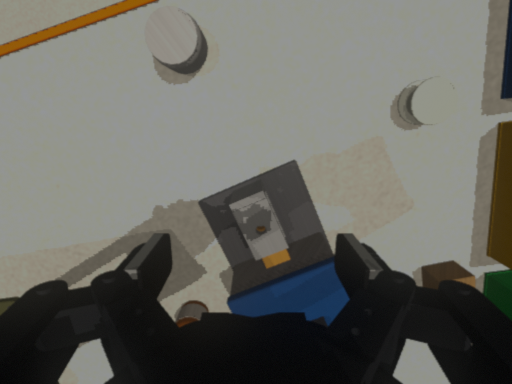

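The wrist view shows the fork hole at (261,229) just ahead of the fingers, with the box below it. Next I'll go above the pin.

Call:
carry_out:
  increments:
    - [0,11.3,49.7,4,0]
    - [0,11.3,49.7,4,0]
    - [0,11.3,49.7,4,0]
    - [0,11.3,49.7,4,0]
    - [0,11.3,49.7,4,0]
    - [0,11.3,49.7,4,0]
    - [0,11.3,49.7,4,0]
    - [0,11.3,49.7,4,0]

```text
t: 2.2
ee_pos: [0.5349, -0.1472, 0.2038]
orientation: [[0.991, -0.137, -0.0], [-0.137, -0.991, 0.0], [-0.0, -0.0, -1.0]]
contact_force: [0.0, 0.8, 0.5]
gripper_width: 1.0
```

Call:
carry_out:
  increments:
    - [0,11.3,49.7,4,0]
    - [0,11.3,49.7,4,0]
    - [0,11.3,49.7,4,0]
    - [0,0,0,0,0]
    - [0,0,0,0,0]
    - [0,0,0,0,0]

```text
t: 2.95
ee_pos: [0.548, -0.2966, 0.1921]
orientation: [[0.991, -0.136, -0.001], [-0.136, -0.991, 0.001], [-0.001, -0.001, -1.0]]
contact_force: [0.7, -0.3, -0.2]
gripper_width: 0.998
```

```bash
python3 - <<'E'
from h import *
import pickle
st(); p=snap("wrist","w2.png"); st(); pickle.dump(p,open("w2.pkl","wb"))
E
```

```text
t 2.95 p [ 548.  -296.6  192.1] yawx -7.82 zax [-0.001  0.001 -1.   ] F [ 0.7 -0.3 -0.2] M [ 0.01  0.01 -0.01] w 0.998 q [-0.56  0.4   1.46  0.    1.28 -0.43]
t 3.0 p [ 548.1 -296.6  192.3] yawx -7.81 zax [-0.  0. -1.] F [-0.1  0.1  0.9] M [ 0.   -0.02 -0.  ] w 0.999 q [-0.56  0.4   1.46  0.    1.28 -0.43]
```

View pics/w2.png

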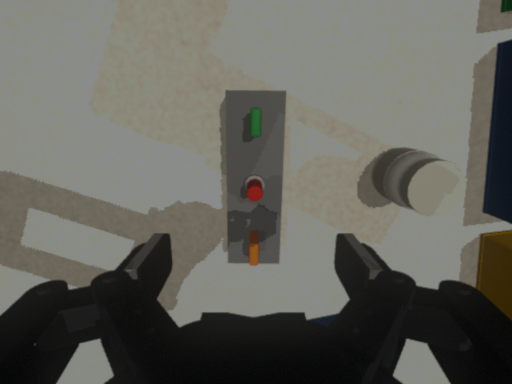

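The wrist view shows the red pin top at about (255,191), the orange key at (254,256) and the green key at (256,121). The rack is aligned with the image axes.

```bash
python3 - <<'E'
from h import *
import pickle
p=pickle.load(open("w2.pkl","rb"))
im=cv2.imread("pics/w2.png")
cv2.imwrite("pics/w2c.png",cv2.resize(im[80:280,200:310],None,fx=3,fy=3,interpolation=cv2.INTER_CUBIC))
b,g,r=[im[...,i].astype(int) for i in range(3)]
roi=np.zeros(b.shape,bool); roi[80:280,220:300]=1
for n,m,z in [("red",(r>90)&(g<60)&(r>2*g),.088),("orange",(r>150)&(g>70)&(g<160)&(b<80),.086),("green",(g>90)&(r<70),.086)]:
    ys,xs=np.nonzero(m&roi); print(n,len(xs),xs.min(),xs.max(),ys.min(),ys.max(),xs.mean(),ys.mean(),ray("wrist",xs.mean(),ys.mean(),z,p)*1000)
for n,P in [("pin",[.5479,-.2987,.088]),("or",[.538,-.3634,.086]),("gr",[.5563,-.235,.086])]: print(n,proj("wrist",P,p))
E
```

```text
red 196 247 262 186 200 254.4234693877551 193.07142857142858 [ 547.98308781 -300.46876028   88.        ]Traceback (most recent call last):
  File "<stdin>", line 9, in <module>
    return umr_minimum(a, axis, None, out, keepdims, initial, where)
ValueError: zero-size array to reduction operation minimum which has no identity
```

View pics/w2c.png

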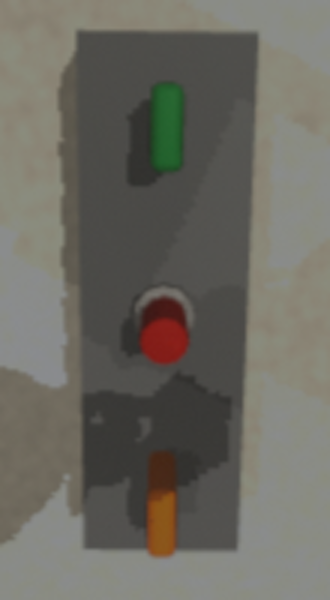

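Call:
carry_out:
  increments:
    - [110,0.3,3,40,0]
    - [110,0,0,40,0]
    - [110,0,0,35,0]
    - [110,0,0,15,0]
    - [110,0,0,4.5,0]
    - [110,0,0,0,0]
    - [110,0,0,0,0]
    - [110,0,0,0,0]
  grip_force: 50

```text
t: 4.0
ee_pos: [0.5487, -0.3016, 0.0588]
orientation: [[0.99, -0.138, 0.002], [-0.138, -0.99, -0.001], [0.002, 0.001, -1.0]]
contact_force: [0.6, -0.4, -0.5]
gripper_width: 0.569
```

```bash
python3 - <<'E'
from h import *
st(); p=snap("wrist","w3.png"); st(); print(proj("wrist",[.548,-.2996,.088],p),proj("wrist",[.548,-.2996,.055],p))
E
```

```text
t 4.0 p [ 548.7 -301.6   58.8] yawx -7.91 zax [ 0.002 -0.001 -1.   ] F [ 0.6 -0.4 -0.5] M [ 0.02 -0.   -0.03] w 0.569 q [-0.57  0.54  1.6  -0.    1.   -0.43]
t 4.05 p [ 548.6 -301.6   58.5] yawx -7.91 zax [ 0.001 -0.001 -1.   ] F [-0.2  0.6 -0.1] M [-0.02  0.03 -0.  ] w 0.568 q [-0.57  0.54  1.6  -0.    1.   -0.43]
[252.64739855 259.41770704] [252.60540922 230.63535157]
```

View pics/w3.png

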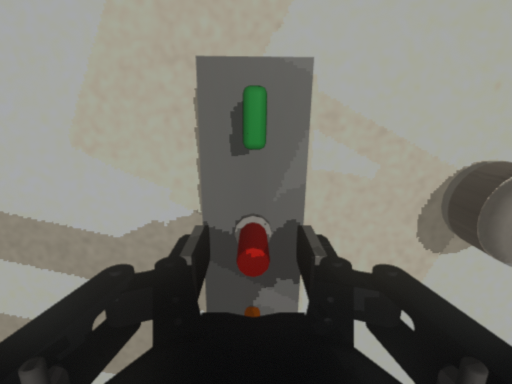

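Pin top at (253.5,262) sits between the pads, centred to within about 1 mm. Now I'll close.

Call:
carry_out:
  increments:
    - [255,0,-0.8,0,0]
    - [255,0,0,0,0]
    - [255,0,0,0,0]
    - [255,0,0,0,0]
    - [255,0,0,0,0]
  grip_force: 60

```text
t: 4.68
ee_pos: [0.5483, -0.3004, 0.0579]
orientation: [[0.99, -0.138, 0.0], [-0.138, -0.99, -0.0], [0.0, 0.0, -1.0]]
contact_force: [-0.6, 0.8, 3.6]
gripper_width: 0.167
```

```bash
python3 - <<'E'
from h import *
st()
E
```

```text
t 4.67 p [ 548.3 -300.4   57.9] yawx -7.91 zax [ 0. -0. -1.] F [-0.6  0.8  3.6] M [ 0.12  0.11 -0.01] w 0.167 q [-0.57  0.54  1.6   0.    1.   -0.43]
```

Call:
carry_out:
  increments:
    - [255,0,0,-10,0]
    - [255,0,0,-30,0]
    - [255,0,0,-40,0]
    - [255,0,0,-45,0]
    - [255,0,0,-30,0]
    - [255,0,0,0,0]

```text
t: 5.42
ee_pos: [0.5498, -0.3014, 0.2159]
orientation: [[0.99, -0.138, 0.005], [-0.138, -0.99, -0.004], [0.006, 0.003, -1.0]]
contact_force: [0.1, -0.3, -0.6]
gripper_width: 0.169
```

```bash
python3 - <<'E'
from h import *
s=st(); p=snap("wrist","w4.png"); 
plan([500.4,193.5,215],15.2,11,6)
E
```

```text
t 5.42 p [ 549.8 -301.4  215.9] yawx -7.91 zax [ 0.005 -0.004 -1.   ] F [ 0.1 -0.3 -0.6] M [ 0.03  0.04 -0.02] w 0.169 q [-0.57  0.39  1.42 -0.    1.33 -0.43]
[np.float64(-10.5), np.float64(-43.9), np.float64(-0.1), np.float64(-3.85)]
[np.float64(-7.5), np.float64(-44.5), np.float64(-0.1), np.float64(-3.85)]
[np.float64(-4.5), np.float64(-44.9), np.float64(-0.1), np.float64(-3.85)]
[np.float64(-1.5), np.float64(-45.1), np.float64(-0.1), np.float64(-3.85)]
[np.float64(1.5), np.float64(-45.1), np.float64(-0.1), np.float64(-3.85)]
[np.float64(4.5), np.float64(-44.9), np.float64(-0.1), np.float64(-3.85)]
[np.float64(7.6), np.float64(-44.5), np.float64(-0.1), 0]
[np.float64(7.6), np.float64(-44.5), np.float64(-0.1), 0]
[np.float64(7.6), np.float64(-44.5), np.float64(-0.1), 0]
[np.float64(7.6), np.float64(-44.5), np.float64(-0.1), 0]
[np.float64(7.6), np.float64(-44.5), np.float64(-0.1), 0]
```

View pics/w4.png

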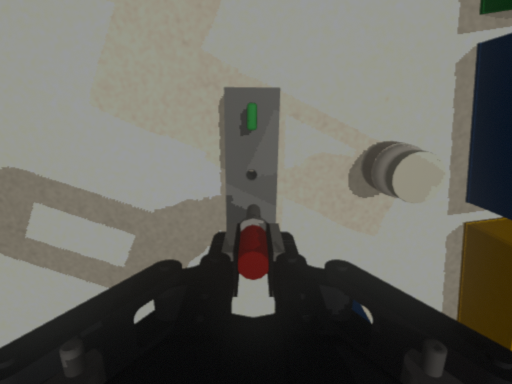

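The pin is held upright: red top at (253,263), tip at (253,208), and the rack hole empty. Carrying it to above the fork.

Call:
carry_out:
  increments:
    - [255,-10.5,-43.9,0,-3.85]
    - [255,-7.5,-44.5,0,-3.85]
    - [255,-4.5,-44.9,0,-3.85]
    - [255,-1.5,-45.1,0,-3.85]
    - [255,1.5,-45.1,0,-3.85]
    - [255,4.5,-44.9,0,-3.85]
    - [255,7.6,-44.5,0,0]
    - [255,7.6,-44.5,0,0]

```text
t: 6.48
ee_pos: [0.5115, 0.0603, 0.2105]
orientation: [[0.965, 0.262, -0.004], [0.262, -0.965, -0.0], [-0.004, -0.001, -1.0]]
contact_force: [0.4, 0.8, -0.2]
gripper_width: 0.166
```

Call:
carry_out:
  increments:
    - [255,7.6,-44.5,0,0]
    - [255,7.6,-44.5,0,0]
    - [255,7.6,-44.5,0,0]
    - [255,0,0,30,0]
    - [255,0,0,30,0]
    - [255,0,0,20,0]
    - [255,0,0,0,0]
    - [255,0,0,0,0]

```text
t: 7.48
ee_pos: [0.5001, 0.1936, 0.1322]
orientation: [[0.965, 0.262, -0.001], [0.262, -0.965, -0.0], [-0.001, 0.0, -1.0]]
contact_force: [-0.4, -0.0, 0.9]
gripper_width: 0.166
```

```bash
python3 - <<'E'
from h import *
import pickle
s=st(); p=snap("wrist","w5.png"); s=st(); pickle.dump(p,open("w5.pkl","wb"))
im=cv2.imread("pics/w5.png"); cv2.imwrite("pics/w5c.png",cv2.resize(im[150:290,180:330],None,fx=5,fy=5,interpolation=cv2.INTER_CUBIC)[:600])
E
```

```text
t 7.47 p [500.1 193.6 132.2] yawx 15.19 zax [-0.001 -0.    -1.   ] F [-0.4 -0.   0.9] M [ 0.03 -0.02  0.03] w 0.166 q [ 0.29  0.35  1.72 -0.    1.07  0.03]
t 7.53 p [500.7 193.8 132.9] yawx 15.18 zax [ 0.  0. -1.] F [-1.3 -0.  -0.6] M [-0.02 -0.05  0.  ] w 0.165 q [0.29 0.35 1.72 0.   1.07 0.03]
```

View pics/w5c.png

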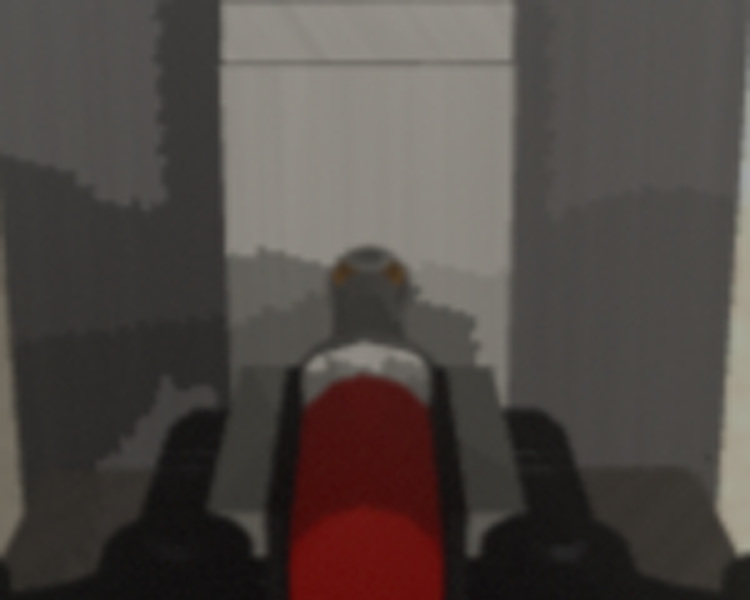

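```bash
python3 - <<'E'
from h import *
import pickle
p=pickle.load(open("w5.pkl","rb"))
tip=np.array([.5003,.1937,.0806])
def cr(P): u,v=proj("wrist",P,p); return np.round([(u-180+.5)*5-.5,(v-150+.5)*5-.5],1)
ax=np.array([np.cos(np.radians(15.2)),np.sin(np.radians(15.2)),0]); ay=np.array([-ax[1],ax[0],0])
print("tip c",cr(tip),[cr(tip+ay*d) for d in (.003,-.003)], [cr(tip+ax*d) for d in (.003,-.003)])
print("shank at tip+4 edge",[cr(tip+[0,0,.004]+ax*d) for d in (.005,-.005)])
print("collar far edge",cr(tip+[0,0,.049]+ay*.011),"top",cr(tip+[0,0,.082]),cr(tip+[0,0,.082]+ay*.008))
h=np.array([.5003,.1937,.072]); print("hole c",cr(h),"far",cr(h+ay*.006),cr(h-ay*.006),[cr(h+ax*d) for d in (.006,-.006)])
print("fork far edge",cr(h+ay*.035),cr(h-ay*.035), [cr(h+ax*d) for d in (.022,-.022)])
im=cv2.imread("pics/w5.png"); cv2.imwrite("pics/w5d.png",cv2.resize(im[192:232,230:280],None,fx=14,fy=14,interpolation=cv2.INTER_CUBIC))
E
```

```text
tip c [374.5 290.6] [array([374.5, 271.7]), array([374.4, 309.3])] [array([394.3, 290.6]), array([354.6, 290.5])]
shank at tip+4 edge [array([408.3, 299.4]), array([340.8, 299.3])]
collar far edge [376.6 339. ] top [378.3 577.4] [378.6 499.5]
hole c [374.2 272.7] far [374.3 236.1] [374.1 308.8] [array([412.4, 272.8]), array([336. , 272.7])]
fork far edge [374.8  51.1] [373.7 475.9] [array([514.4, 272.9]), array([234.1, 272.6])]
```

View pics/w5d.png

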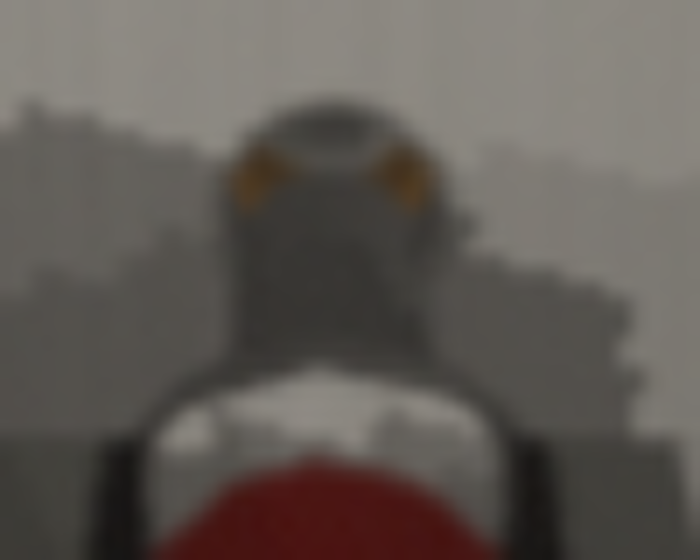

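The tip overlaps the hole, lined up in x. The hole centre is about 1.5 mm toward the box, along tool +y. I'll correct that and lower gently.

Call:
carry_out:
  increments:
    - [255,0,1.5,0,0]
    - [255,0,0,5,0]
    - [255,0,0,5,0]
    - [255,0,0,4,0]
    - [255,0,0,2,0]
    - [255,0,0,0,0]

```text
t: 8.28
ee_pos: [0.5006, 0.1923, 0.1163]
orientation: [[0.965, 0.262, -0.001], [0.262, -0.965, -0.0], [-0.001, 0.0, -1.0]]
contact_force: [0.3, -0.2, -0.6]
gripper_width: 0.163
```

```bash
python3 - <<'E'
from h import *
s=st(); snap("wrist","w6.png",(180,150,330,270),5); st()
E
```

```text
t 8.28 p [500.6 192.3 116.3] yawx 15.2 zax [-0.001 -0.    -1.   ] F [ 0.3 -0.2 -0.6] M [ 0.01 -0.04  0.04] w 0.163 q [ 0.29  0.37  1.74 -0.    1.03  0.02]
t 8.32 p [500.7 192.4 116.5] yawx 15.2 zax [-0. -0. -1.] F [ 0.1 -0.   0.1] M [ 0.01  0.02 -0.  ] w 0.165 q [ 0.29  0.37  1.74 -0.    1.03  0.02]
```

View pics/w6.png

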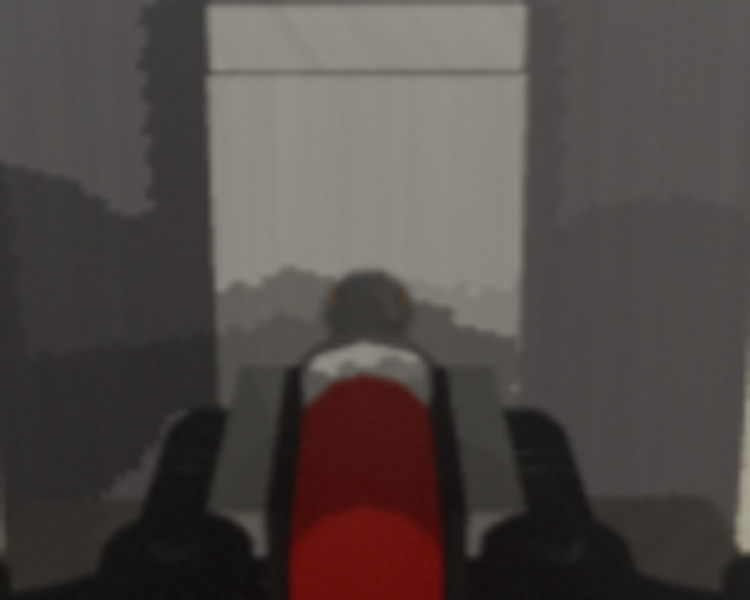

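The tip is 7 mm into the hole with no side force. Pushing on down.

Call:
carry_out:
  increments:
    - [255,0,0,4,0]
    - [255,0,0,4,0]
    - [255,0,0,4,0]
    - [255,0,0,4,0]
    - [255,0,0,4,0]
    - [255,0,0,0,0]

```text
t: 9.07
ee_pos: [0.4999, 0.192, 0.0962]
orientation: [[0.965, 0.262, -0.002], [0.262, -0.965, -0.001], [-0.002, 0.0, -1.0]]
contact_force: [-1.7, 0.1, -0.3]
gripper_width: 0.163
```

```bash
python3 - <<'E'
from h import *
s=st()
E
```

```text
t 9.07 p [499.9 192.   96.2] yawx 15.2 zax [-0.002 -0.001 -1.   ] F [-1.7  0.1 -0.3] M [-0.18  0.41 -0.03] w 0.163 q [ 0.29  0.39  1.76 -0.    0.99  0.02]
```

Call:
carry_out:
  increments:
    - [255,0,0,4,0]
    - [255,0,0,4,0]
    - [255,0,0,3,0]
    - [255,0,0,2,0]
    - [255,0,0,1.5,0]
    - [255,0,0,0,0]
    - [255,0,0,0,0]

```text
t: 9.95
ee_pos: [0.5, 0.1922, 0.0815]
orientation: [[0.965, 0.262, -0.002], [0.262, -0.965, -0.0], [-0.002, 0.0, -1.0]]
contact_force: [-4.7, -1.6, 0.3]
gripper_width: 0.167
```

```bash
python3 - <<'E'
from h import *
s=st(); snap("wrist","w7.png",(180,150,330,270),5); st()
E
```

```text
t 9.95 p [500.  192.2  81.5] yawx 15.2 zax [-0.002 -0.    -1.   ] F [-4.7 -1.6  0.3] M [-0.29  0.94  0.02] w 0.167 q [0.29 0.41 1.78 0.   0.95 0.02]
t 10.0 p [500.  192.1  81.6] yawx 15.19 zax [-0.002 -0.    -1.   ] F [-4.7 -1.9 -0.4] M [-0.27  0.87  0.02] w 0.164 q [0.29 0.41 1.78 0.   0.95 0.02]
```

View pics/w7.png

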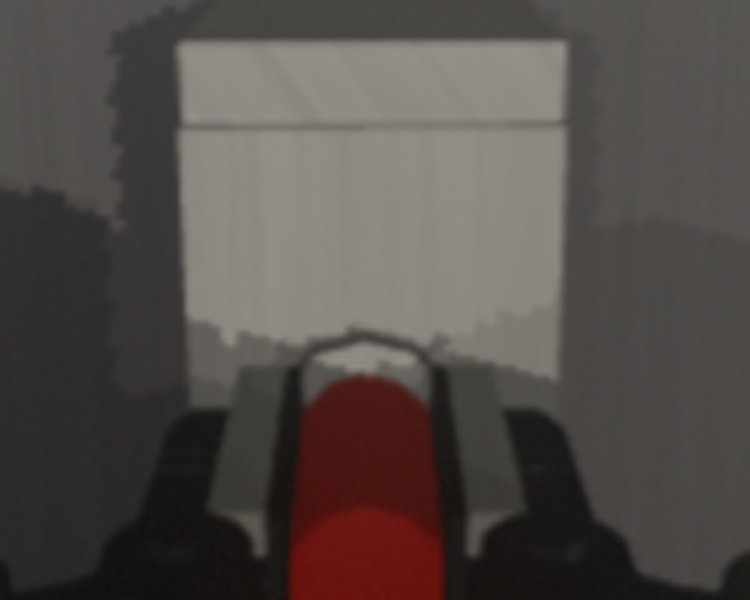

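The pin hasn't slipped in the grip. There is a small side load of 5 N along −x, so I'll ease that and push the last 1.6 mm into contact.

Call:
carry_out:
  increments:
    - [255,-0.5,0,0,0]
    - [255,0,0,1,0]
    - [255,0,0,1,0]
    - [255,0,0,1,0]
    - [255,0,0,0.5,0]
    - [255,0,0,0,0]

```text
t: 10.75
ee_pos: [0.5, 0.1922, 0.0798]
orientation: [[0.965, 0.262, 0.0], [0.262, -0.965, 0.0], [0.0, -0.0, -1.0]]
contact_force: [-7.1, -2.8, 10.0]
gripper_width: 0.163
```

```bash
python3 - <<'E'
from h import *
s=st()
E
```

```text
t 10.75 p [500.  192.2  79.8] yawx 15.2 zax [ 0.  0. -1.] F [-7.1 -2.8 10. ] M [-0.38  1.35  0.01] w 0.163 q [0.29 0.41 1.78 0.   0.94 0.02]
```

Call:
carry_out:
  increments:
    - [255,0,0,1,0]
    - [255,0,0,0,0]

```text
t: 11.0
ee_pos: [0.5001, 0.1922, 0.0798]
orientation: [[0.965, 0.262, 0.001], [0.262, -0.965, 0.0], [0.001, -0.0, -1.0]]
contact_force: [-8.6, -3.2, 17.1]
gripper_width: 0.165
```

```bash
python3 - <<'E'
from h import *
s=st()
E
```

```text
t 11.0 p [500.1 192.2  79.8] yawx 15.2 zax [ 0.001  0.    -1.   ] F [-8.6 -3.2 17.1] M [-0.51  1.67  0.  ] w 0.165 q [0.29 0.41 1.78 0.   0.94 0.02]
```

The force rises without any motion, so the collar is seated at TCP z 79.8. Releasing now.

Call:
carry_out:
  increments:
    - [255,0,0,-2,0]
    - [120,0,0,0,0]
    - [120,0,0,0,0]
    - [120,0,0,0,0]
    - [120,0,0,-15,0]
    - [120,0,0,-40,0]
    - [120,0,0,-40,0]
    - [120,0,0,0,0]

```text
t: 12.0
ee_pos: [0.5034, 0.1932, 0.1791]
orientation: [[0.965, 0.262, 0.009], [0.262, -0.965, 0.003], [0.009, -0.0, -1.0]]
contact_force: [-0.2, -0.4, -0.2]
gripper_width: 0.529
```

```bash
python3 - <<'E'
from h import *
import pickle
s=st(); p=snap("wrist","w8.png"); st(); pickle.dump(p,open("w8.pkl","wb"))
E
```

```text
t 12.0 p [503.4 193.2 179.1] yawx 15.19 zax [ 0.009  0.003 -1.   ] F [-0.2 -0.4 -0.2] M [0.08 0.03 0.03] w 0.529 q [0.29 0.3  1.66 0.   1.17 0.02]
t 12.05 p [501.8 192.7 177.1] yawx 15.2 zax [ 0.005  0.002 -1.   ] F [-0.9 -0.1 -0.8] M [0.03 0.   0.04] w 0.524 q [ 0.29  0.3   1.67 -0.    1.17  0.02]
```

View pics/w8.png

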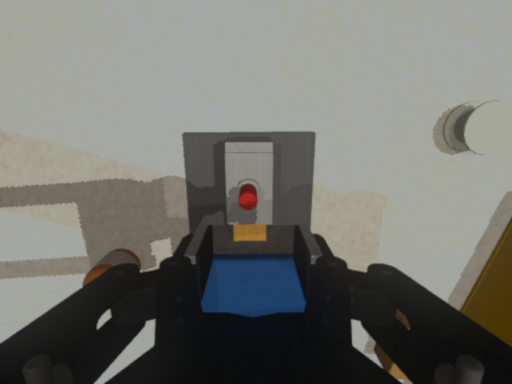

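The pin stands in the fork with its collar on top: red top at (248,199), grip free. On to the orange key.

```bash
python3 - <<'E'
from h import *
import pickle
p=pickle.load(open("w2.pkl","rb"))
print(ray("wrist",253.5,254,.086,p)*1000, ray("wrist",255.7,(126/3+80),.086,p)*1000, ray("wrist",254.3,193,.088,p)*1000)
print("w8 pin",ray("wrist",248,200,.110,pickle.load(open("w8.pkl","rb")))*1000)
st()
plan([539,-364,200],-8,12,6)
E
```

```text
[ 538.4161856  -364.48210837   86.        ] [ 557.79570232 -236.24068043   86.        ] [ 547.8770924  -300.38367624   88.        ]
w8 pin [499.059016   192.66477241 110.        ]
t 12.05 p [501.8 192.7 177.1] yawx 15.2 zax [ 0.005  0.002 -1.   ] F [-0.9 -0.1 -0.8] M [0.03 0.   0.04] w 0.524 q [ 0.29  0.3   1.67 -0.    1.17  0.02]
[np.float64(-9.2), np.float64(45.6), np.float64(-1.9), np.float64(3.87)]
[np.float64(-6.1), np.float64(46.1), np.float64(-1.9), np.float64(3.87)]
[np.float64(-3.0), np.float64(46.4), np.float64(-1.9), np.float64(3.87)]
[np.float64(0.2), np.float64(46.5), np.float64(-1.9), np.float64(3.87)]
[np.float64(3.3), np.float64(46.4), np.float64(-1.9), np.float64(3.87)]
[np.float64(6.4), np.float64(46.0), np.float64(-1.9), np.float64(3.87)]
[np.float64(9.5), np.float64(45.5), np.float64(-1.9), 0]
[np.float64(9.5), np.float64(45.5), np.float64(-1.9), 0]
[np.float64(9.5), np.float64(45.5), np.float64(-1.9), 0]
[np.float64(9.5), np.float64(45.5), np.float64(-1.9), 0]
[np.float64(9.5), np.float64(45.5), np.float64(-1.9), 0]
[np.float64(9.5), np.float64(45.5), np.float64(-1.9), 0]
```

Call:
carry_out:
  increments:
    - [110,-9.2,45.6,-3,3.87]
    - [110,-6.1,46.1,-3,3.87]
    - [110,-3,46.4,-3,3.87]
    - [110,0.2,46.5,-3,3.87]
    - [110,3.3,46.4,-3,3.87]
    - [110,6.4,46,-3,3.87]
    - [110,9.5,45.5,0,0]
    - [110,9.5,45.5,0,0]

```text
t: 13.05
ee_pos: [0.5239, -0.1801, 0.1915]
orientation: [[0.99, -0.14, -0.002], [-0.14, -0.99, 0.001], [-0.002, -0.001, -1.0]]
contact_force: [1.4, 1.1, 0.0]
gripper_width: 0.568
```

Call:
carry_out:
  increments:
    - [110,9.5,45.5,0,0]
    - [110,9.5,45.5,0,0]
    - [110,9.5,45.5,0,0]
    - [110,9.5,45.5,0,0]
    - [110,0,0,40,0]
    - [110,0,0,20,0]
    - [110,0,0,0,0]
    - [110,0,0,0,0]

```text
t: 14.05
ee_pos: [0.5372, -0.3645, 0.1328]
orientation: [[0.99, -0.139, 0.0], [-0.139, -0.99, -0.0], [0.0, 0.0, -1.0]]
contact_force: [-0.5, -0.2, 0.2]
gripper_width: 0.571
```

```bash
python3 - <<'E'
from h import *
import pickle
s=st(); p=snap("wrist","w9.png"); st(); pickle.dump(p,open("w9.pkl","wb"))
plan([538.6,-364.2,54],-8,5)
print(proj("wrist",[.5386,-.3642,.086],p))
E
```

```text
t 14.05 p [ 537.2 -364.5  132.8] yawx -8.01 zax [ 0. -0. -1.] F [-0.5 -0.2  0.2] M [0.02 0.03 0.02] w 0.571 q [-0.66  0.49  1.47 -0.    1.18 -0.52]
t 14.1 p [ 537.6 -364.7  133.4] yawx -8.01 zax [ 0.001 -0.001 -1.   ] F [-0.2  0.   0.1] M [0.07 0.04 0.04] w 0.569 q [-0.66  0.49  1.47 -0.    1.18 -0.52]
[np.float64(0.2), np.float64(-0.1), np.float64(15.9), np.float64(-0.0)]
[np.float64(0.2), np.float64(-0.1), np.float64(15.9), np.float64(-0.0)]
[np.float64(0.2), np.float64(-0.1), np.float64(15.9), np.float64(-0.0)]
[np.float64(0.2), np.float64(-0.1), np.float64(15.9), np.float64(-0.0)]
[np.float64(0.2), np.float64(-0.1), np.float64(15.9), np.float64(-0.0)]
[255.881652  208.7289944]
```

View pics/w9.png

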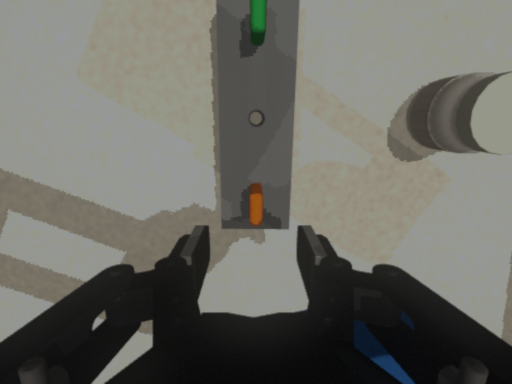

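Call:
carry_out:
  increments:
    - [110,1,-0.4,25,0]
    - [110,0,0,30,0]
    - [110,0,0,16,0]
    - [110,0,0,7,0]
    - [110,0,0,0,0]
    - [110,0,0,0,0]
    - [110,0,0,0,0]

```text
t: 14.98
ee_pos: [0.5386, -0.3646, 0.0556]
orientation: [[0.99, -0.14, 0.001], [-0.14, -0.99, -0.001], [0.002, 0.001, -1.0]]
contact_force: [-0.1, 0.5, -0.2]
gripper_width: 0.567
```

```bash
python3 - <<'E'
from h import *
import pickle
s=st(); p=snap("wrist","w10.png",(180,180,330,300),5); st()
def cr(P): u,v=proj("wrist",P,p); return np.round([(u-180+.5)*5-.5,(v-180+.5)*5-.5],1)
print(cr([.5386,-.3642,.086]))
E
```

```text
t 14.97 p [ 538.6 -364.6   55.6] yawx -8.02 zax [ 0.001 -0.001 -1.   ] F [-0.1  0.5 -0.2] M [0.03 0.02 0.01] w 0.567 q [-0.66  0.57  1.55 -0.    1.02 -0.52]
t 15.03 p [ 538.5 -364.5   55.4] yawx -8.03 zax [ 0.001 -0.001 -1.   ] F [-0.2 -0.5 -0.3] M [0.02 0.02 0.02] w 0.569 q [-0.66  0.57  1.55  0.    1.02 -0.52]
[375.4 420. ]
```

View pics/w10.png

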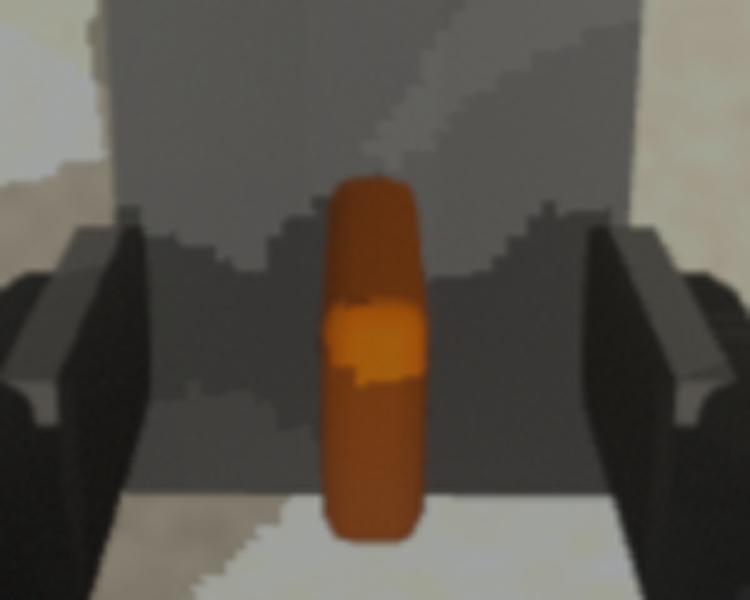

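The orange bow top spans v 302–542 at u 375, centred between the pads to within about 0.6 mm. Closing.

Call:
carry_out:
  increments:
    - [200,0.6,0,0,0]
    - [255,0,0,0,0]
    - [255,0,0,0,0]
    - [255,0,0,0,0]
    - [255,0,0,0,0]
  grip_force: 80

```text
t: 15.65
ee_pos: [0.5388, -0.3645, 0.0549]
orientation: [[0.99, -0.14, 0.0], [-0.14, -0.99, -0.0], [0.001, 0.0, -1.0]]
contact_force: [-0.2, 0.9, 2.3]
gripper_width: 0.102
```

```bash
python3 - <<'E'
from h import *
s=st()
E
```

```text
t 15.65 p [ 538.8 -364.5   54.9] yawx -8.03 zax [ 0. -0. -1.] F [-0.2  0.9  2.3] M [ 0.08  0.11 -0.02] w 0.102 q [-0.66  0.57  1.55 -0.    1.02 -0.52]
```

Call:
carry_out:
  increments:
    - [255,0,0,-8,0]
    - [255,0,0,-30,0]
    - [255,0,0,-45,0]
    - [255,0,0,-45,0]
    - [255,0,0,-27,0]
    - [255,0,0,0,0]
    - [255,0,0,0,0]

```text
t: 16.52
ee_pos: [0.5377, -0.3636, 0.2082]
orientation: [[0.99, -0.14, -0.002], [-0.14, -0.99, 0.002], [-0.002, -0.001, -1.0]]
contact_force: [0.2, 0.1, -1.0]
gripper_width: 0.104
```

```bash
python3 - <<'E'
from h import *
s=st()
plan([539.6,47.4,200],15.2,10,8)
E
```

```text
t 16.52 p [ 537.7 -363.6  208.2] yawx -8.03 zax [-0.002  0.002 -1.   ] F [ 0.2  0.1 -1. ] M [0.03 0.04 0.02] w 0.104 q [-0.66  0.43  1.37 -0.    1.34 -0.52]
[np.float64(-5.6), np.float64(-40.7), np.float64(0.8), np.float64(-2.9)]
[np.float64(-3.5), np.float64(-41.0), np.float64(0.8), np.float64(-2.9)]
[np.float64(-1.4), np.float64(-41.1), np.float64(0.8), np.float64(-2.9)]
[np.float64(0.7), np.float64(-41.1), np.float64(0.8), np.float64(-2.9)]
[np.float64(2.8), np.float64(-41.0), np.float64(0.8), np.float64(-2.9)]
[np.float64(4.8), np.float64(-40.8), np.float64(0.8), np.float64(-2.9)]
[np.float64(6.9), np.float64(-40.5), np.float64(0.8), np.float64(-2.9)]
[np.float64(8.9), np.float64(-40.1), np.float64(0.8), np.float64(-2.9)]
[np.float64(11.0), np.float64(-39.6), np.float64(0.8), 0]
[np.float64(11.0), np.float64(-39.6), np.float64(0.8), 0]
```

Call:
carry_out:
  increments:
    - [255,-5.6,-40.7,0.8,-2.9]
    - [255,-3.5,-41.0,0.8,-2.9]
    - [255,-1.4,-41.1,0.8,-2.9]
    - [255,0.7,-41.1,0.8,-2.9]
    - [255,2.8,-41.0,0.8,-2.9]
    - [255,4.8,-40.8,0.8,-2.9]
    - [255,6.9,-40.5,0.8,-2.9]
    - [255,8.9,-40.1,0.8,-2.9]

```text
t: 17.52
ee_pos: [0.5385, -0.034, 0.2009]
orientation: [[0.965, 0.263, -0.005], [0.263, -0.965, 0.001], [-0.004, -0.002, -1.0]]
contact_force: [0.6, -0.4, -0.6]
gripper_width: 0.106
```

Call:
carry_out:
  increments:
    - [255,11,-39.6,0.8,0]
    - [255,11,-39.6,0.8,0]
    - [255,0,0,15,0]
    - [255,0,0,10,0]
    - [255,0,0,0,0]
    - [255,0,0,0,0]
    - [255,0,0,0,0]

```text
t: 18.4
ee_pos: [0.5411, 0.046, 0.177]
orientation: [[0.965, 0.261, 0.001], [0.261, -0.965, -0.0], [0.001, 0.0, -1.0]]
contact_force: [-0.3, 0.1, -1.4]
gripper_width: 0.101
```

```bash
python3 - <<'E'
from h import *
import pickle
s=st(); p=optics.camera_params("wrist"); im=cv2.cvtColor(optics.read_camera("wrist"),cv2.COLOR_RGB2BGR); st()
pickle.dump(p,open("w11.pkl","wb")); cv2.imwrite("pics/w11.png",im)
cv2.imwrite("pics/w11c.png",cv2.resize(im[160:280,180:330],None,fx=5,fy=5,interpolation=cv2.INTER_CUBIC))
cv2.imwrite("pics/w11d.png",cv2.resize(im[192:232,230:280],None,fx=14,fy=14,interpolation=cv2.INTER_CUBIC))
E
```

```text
t 18.4 p [541.1  46.  177. ] yawx 15.11 zax [ 0.001 -0.    -1.   ] F [-0.3  0.1 -1.4] M [ 0.03 -0.01  0.04] w 0.101 q [ 0.01  0.31  1.65 -0.    1.18 -0.26]
t 18.45 p [541.1  46.1 177.1] yawx 15.12 zax [ 0.001 -0.    -1.   ] F [ 0.  -0.1 -1.6] M [-0.03  0.04  0.04] w 0.103 q [ 0.01  0.31  1.65 -0.    1.18 -0.26]
```

View pics/w11c.png

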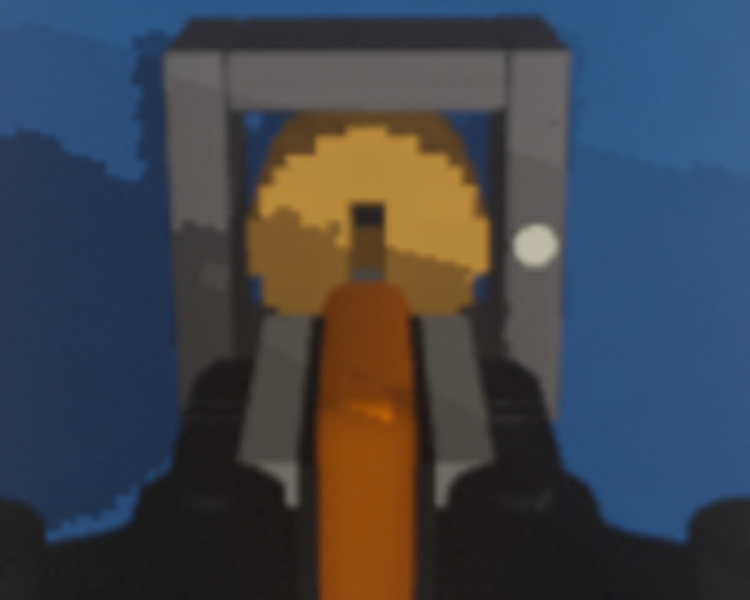

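View pics/w11d.png

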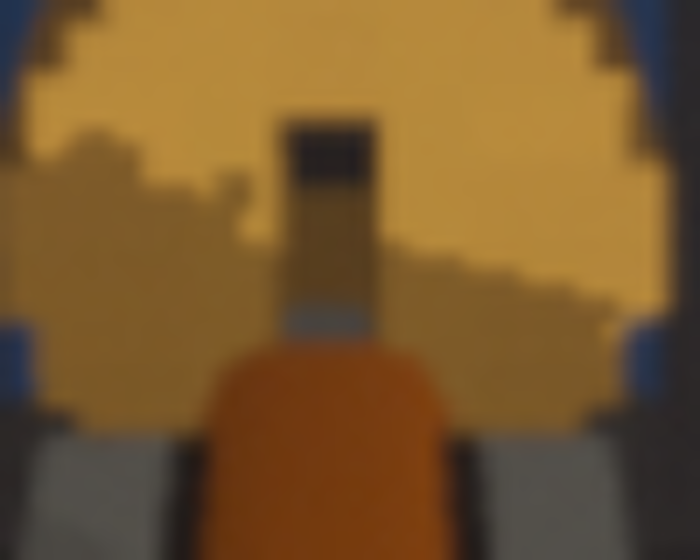

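```bash
python3 - <<'E'
from h import *
import pickle
p=pickle.load(open("w11.pkl","rb"))
def cr(P): u,v=proj("wrist",P,p); return np.round([(u-230+.5)*14-.5,(v-192+.5)*14-.5],1)
a=np.radians(15.2);ax=np.array([np.cos(a),np.sin(a),0]); ay=np.array([-ax[1],ax[0],0])
K=np.array([.5411,.0461,.1305])
print("if keyway at TCP: c",cr(K),"far",cr(K+ay*.0068),"per mm",(cr(K+ay*.001)-cr(K)),"sides",cr(K+ax*.0028),cr(K-ax*.0028))
r=.0225
for n,d in [("plug far",ay),("plug R",ax),("plug L",-ax)]: print(n)
k=np.array([.5411,.0461,.1771-.0049])
print("bow under far",cr(k+ay*.013),"z+36 far",cr(k+ay*.013+[0,0,.036]),"sides",cr(k+ax*.005+ay*.01),cr(k-ax*.005+ay*.01))
t=k-[0,0,.026]; print("blade tip far (6)",cr(t+ay*.006),"(4)",cr(t+ay*.004),"taper start",cr(t+[0,0,.006]+ay*.006),"sides",cr(t+ax*.002+ay*.004),cr(t-ax*.002+ay*.004),"per mm",cr(t+ay*.001)-cr(t))
c=np.array([.5411,.0461,.130]); print("case far edge",cr(c+ay*.029),"L",cr(c-ax*.029+ay*.02),"R",cr(c+ax*.029+ay*.02))
E
python3 - <<'E'
import cv2
im=cv2.imread("pics/w11.png")
cv2.imwrite("pics/w11e.png",cv2.resize(im[160:280,195:315],None,fx=5,fy=5,interpolation=cv2.INTER_NEAREST))
E
```

```text
if keyway at TCP: c [345.6 256.4] far [345.7 133.1] per mm [  0. -18.] sides [398.8 256.4] [292.4 256.5]
plug far
plug R
plug L
bow under far [351.3 295.6] z+36 far [359.  680.3] sides [472.  363.8] [230.4 364. ]
blade tip far (6) [347.4 247.4] (4) [347.4 286.5] taper start [348.2 289.9] sides [388.8 286.4] [306.1 286.5] per mm [  0.1 -19.3]
case far edge [ 345.9 -287.5] L [-219.1 -114.7] R [ 910.7 -115.6]
```

```bash
python3 - <<'E'
from h import *
import pickle
p=pickle.load(open("w11.pkl","rb")); E=np.array(p["extrinsics"])
def Rz(y): c,s=np.cos(np.radians(y)),np.sin(np.radians(y)); return np.array([[c,s,0],[s,-c,0],[0,0,-1]])
Rt=Rz(15.12); T=np.eye(4);T[:3,:3]=Rt;T[:3,3]=[.5411,.0461,.1771]
C=np.linalg.inv(T)@E
T2=np.eye(4);T2[:3,:3]=Rz(-8.02);T2[:3,3]=[.53855,-.36455,.0555]
q=dict(p);q["extrinsics"]=T2@C
def cr(P): u,v=proj("wrist",P,q); return np.round([(u-180+.5)*5-.5,(v-180+.5)*5-.5],1)
a=np.radians(-8.02);ax=np.array([np.cos(a),np.sin(a),0]); ay=np.array([-ax[1],ax[0],0])
k=np.array([.5386,-.3642,.05])
print("w10 pred: under far",cr(k+ay*.013),"top far",cr(k+[0,0,.036]+ay*.013),"top near",cr(k+[0,0,.036]-ay*.013), "rack end near (observed 493)", cr(np.array([.548,-.3,.05])-ay*.095))
E
```

```text
w10 pred: under far [375.3 160.6] top far [378.  296.1] top near [377.2 546.2] rack end near (observed 493) [377.2 488.5]
```

View pics/w11e.png

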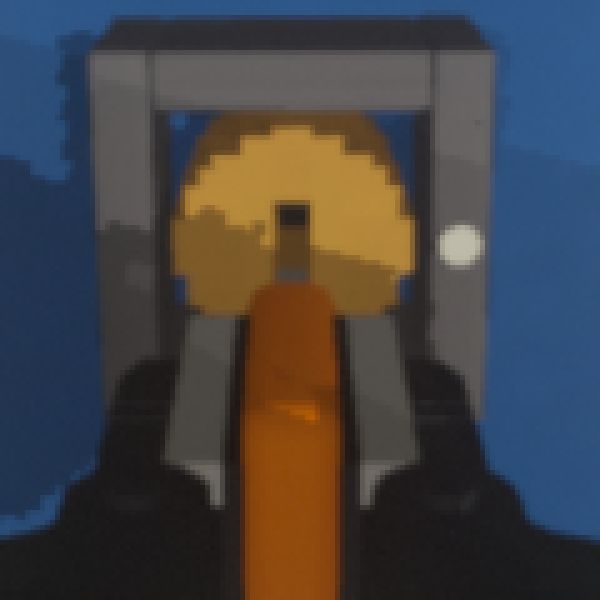

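Key and keyway line up in u (blade tip 330, keyway 331 in the 14× crop). In y the cues spread over +0.2 to +1.4 mm, so I'll shift 0.7 mm toward the fork, lower to just above the mouth and look again.

Call:
carry_out:
  increments:
    - [255,0.1,-0.7,5,0]
    - [255,0,0,5,0]
    - [255,0,0,3,0]
    - [255,0,0,0,0]
    - [255,0,0,0,0]

```text
t: 19.08
ee_pos: [0.5406, 0.0475, 0.1636]
orientation: [[0.965, 0.262, 0.0], [0.262, -0.965, -0.0], [0.0, 0.0, -1.0]]
contact_force: [-1.2, -0.7, -0.2]
gripper_width: 0.103
```

```bash
python3 - <<'E'
from h import *
import pickle
s=st(); p=optics.camera_params("wrist"); im=cv2.cvtColor(optics.read_camera("wrist"),cv2.COLOR_RGB2BGR); s=st()
pickle.dump(p,open("w12.pkl","wb")); cv2.imwrite("pics/w12.png",im)
cv2.imwrite("pics/w12d.png",cv2.resize(im[180:240,225:285],None,fx=10,fy=10,interpolation=cv2.INTER_CUBIC))
def cr(P): u,v=proj("wrist",P,p); return np.round([(u-225+.5)*10-.5,(v-180+.5)*10-.5],1)
a=np.radians(15.2);ax=np.array([np.cos(a),np.sin(a),0]); ay=np.array([-ax[1],ax[0],0])
P=np.array(s["ee_pos"]);K=P.copy();K[2]=.1305
print("K c",cr(K),"far",cr(K+ay*.0068),"per mm",cr(K)-cr(K+ay*.001))
t=P-[0,0,.0309]; print("tip c",cr(t),"taper start far",cr(t+[0,0,.006]+ay*.006),"tip(3)far",cr(t+ay*.003),"bow under far",cr(t+[0,0,.026]+ay*.013))
E
```

```text
t 19.07 p [540.6  47.5 163.6] yawx 15.18 zax [ 0. -0. -1.] F [-1.2 -0.7 -0.2] M [ 0.03  0.03 -0.02] w 0.103 q [ 0.01  0.32  1.67 -0.    1.15 -0.26]
t 19.12 p [540.7  47.5 163.7] yawx 15.18 zax [ 0.  0. -1.] F [ 0.7 -0.2  0.1] M [0.04 0.02 0.01] w 0.1 q [ 0.01  0.32  1.67  0.    1.15 -0.26]
K c [298.2 369.1] far [298.4 275.5] per mm [ 0.  13.7]
tip c [298.4 381.1] taper start far [299.  328.1] tip(3)far [298.5 339.6] bow under far [301.2 332.3]
```

View pics/w12d.png

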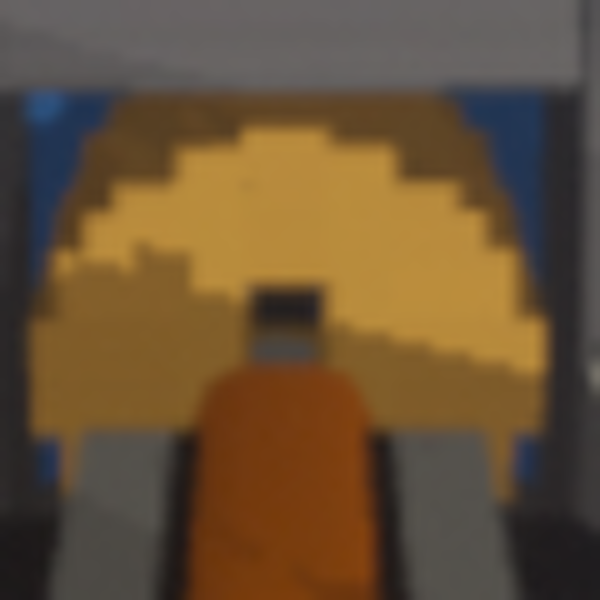

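Now the blade's far edge at v≈338 and the keyway's far edge at v≈287 (10× crop) are 51 px apart; aligned predicts 53. The u values agree too (286 vs 288). Lowering gently.

Call:
carry_out:
  increments:
    - [255,0.1,0.2,2,0]
    - [255,0,0,2,0]
    - [255,0,0,2,0]
    - [255,0,0,1,0]
    - [255,0,0,0,0]

```text
t: 19.75
ee_pos: [0.5406, 0.0472, 0.1565]
orientation: [[0.965, 0.262, -0.0], [0.262, -0.965, -0.0], [-0.0, -0.0, -1.0]]
contact_force: [-0.3, -0.4, -0.3]
gripper_width: 0.106
```

```bash
python3 - <<'E'
from h import *
s=st()
E
```

```text
t 19.75 p [540.6  47.2 156.5] yawx 15.18 zax [-0. -0. -1.] F [-0.3 -0.4 -0.3] M [-0.07 -0.01  0.02] w 0.106 q [ 0.01  0.33  1.68 -0.    1.13 -0.26]
```

The tip is 5 mm in with no force. Continuing slowly with a small wiggle.

Call:
carry_out:
  increments:
    - [255,0,0,2,1.5]
    - [255,0,0,2,-3]
    - [255,0,0,2,3]
    - [255,0,0,1,-3]
    - [255,0,0,1,3]
    - [255,0,0,1,-1.5]

```text
t: 20.5
ee_pos: [0.5403, 0.047, 0.1488]
orientation: [[0.965, 0.261, -0.0], [0.261, -0.965, -0.001], [-0.0, 0.001, -1.0]]
contact_force: [-4.1, -2.1, 12.2]
gripper_width: 0.101
```

```bash
python3 - <<'E'
from h import *
s=st()
E
```

```text
t 20.5 p [540.3  47.  148.8] yawx 15.14 zax [-0.    -0.001 -1.   ] F [-4.1 -2.1 12.2] M [-0.18  0.82  0.02] w 0.101 q [ 0.01  0.34  1.69 -0.    1.11 -0.25]
```

Call:
carry_out:
  increments:
    - [255,-0.4,0,0,2]
    - [255,0,0,0.5,-4]
    - [255,0,0,0.5,4]
    - [255,0,0,-0.5,-4]
    - [255,0,0,1,4]
    - [255,0,0,0.5,-2]

```text
t: 21.25
ee_pos: [0.5404, 0.0469, 0.1468]
orientation: [[0.965, 0.261, 0.001], [0.261, -0.965, -0.0], [0.001, 0.001, -1.0]]
contact_force: [-2.6, -0.6, 8.4]
gripper_width: 0.106
```

```bash
python3 - <<'E'
from h import *
s=st()
E
```

```text
t 21.25 p [540.4  46.9 146.8] yawx 15.15 zax [ 0.001 -0.    -1.   ] F [-2.6 -0.6  8.4] M [-0.17  0.5  -0.01] w 0.106 q [ 0.01  0.34  1.69 -0.    1.11 -0.26]
```

It's moving (tip 14.6 mm down). More wiggling with a gentle push.

Call:
carry_out:
  increments:
    - [255,-0.2,0,1,2]
    - [255,0,0,1,-4]
    - [255,0,0,1,4]
    - [255,0,0,-0.5,-4]
    - [255,0,0,1.5,4]
    - [255,0,0,1,-4]
    - [255,0,0,1,4]
    - [255,0,0,0,-2]

```text
t: 22.25
ee_pos: [0.5412, 0.0472, 0.1404]
orientation: [[0.965, 0.263, 0.003], [0.263, -0.965, 0.0], [0.003, 0.0, -1.0]]
contact_force: [0.1, 1.0, 1.1]
gripper_width: 0.099
```

```bash
python3 - <<'E'
from h import *
s=st()
E
```

```text
t 22.25 p [541.2  47.2 140.4] yawx 15.27 zax [ 0.003  0.    -1.   ] F [0.1 1.  1.1] M [ 0.12 -0.06 -0.01] w 0.099 q [ 0.01  0.35  1.7   0.    1.09 -0.26]
```

Call:
carry_out:
  increments:
    - [255,0,0,1.5,2]
    - [255,0,0,1.5,-4]
    - [255,0,0,1,4]
    - [255,0,0,1,-2]
    - [255,0,0,0.5,0]
    - [255,0,0,0.5,0]
    - [255,0,0,0,0]

```text
t: 23.12
ee_pos: [0.5412, 0.0473, 0.1353]
orientation: [[0.965, 0.264, 0.003], [0.264, -0.965, 0.0], [0.003, 0.0, -1.0]]
contact_force: [-1.4, 2.3, 10.9]
gripper_width: 0.1
```

```bash
python3 - <<'E'
from h import *
s=st(); snap("wrist","w13.png",(180,160,330,280),5)
E
```

```text
t 23.12 p [541.2  47.3 135.3] yawx 15.28 zax [ 0.003  0.    -1.   ] F [-1.4  2.3 10.9] M [ 0.25  0.11 -0.07] w 0.1 q [ 0.01  0.35  1.71  0.    1.08 -0.26]
```

View pics/w13.png

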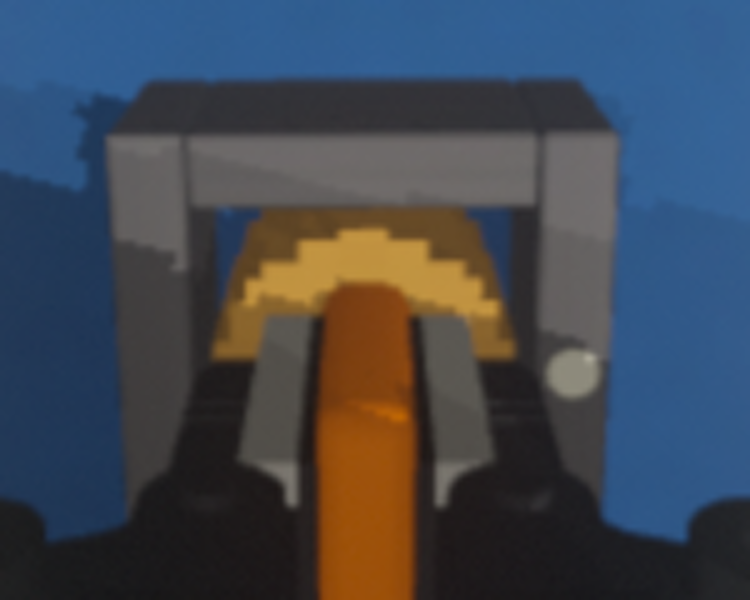

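Bow underside at the plug face: TCP z 135.3 against 135.4 expected at home, 11 N resisting, bow still at the same pixels in the grip. I'll do one firmer push to confirm home, then begin turning and watch the forces.

Call:
carry_out:
  increments:
    - [255,0,0,1,0]
    - [255,0,0,0,0]
  grip_force: 100

```text
t: 23.42
ee_pos: [0.5413, 0.0474, 0.1353]
orientation: [[0.965, 0.263, 0.004], [0.263, -0.965, 0.0], [0.004, 0.001, -1.0]]
contact_force: [-3.1, 1.7, 19.0]
gripper_width: 0.099
```

```bash
python3 - <<'E'
from h import *
s=st()
E
```

```text
t 23.43 p [541.3  47.4 135.3] yawx 15.28 zax [ 0.004  0.    -1.   ] F [-3.1  1.7 19. ] M [0.23 0.42 0.03] w 0.099 q [ 0.01  0.35  1.71  0.    1.08 -0.26]
```

Call:
carry_out:
  increments:
    - [255,0,0,0,6]
    - [255,0,0,0,6]
    - [255,0,0,0,6]
    - [255,0,0,0,6]
    - [255,0,0,0,0]

```text
t: 24.05
ee_pos: [0.5413, 0.0473, 0.1353]
orientation: [[0.988, -0.152, 0.004], [-0.152, -0.988, 0.0], [0.004, -0.001, -1.0]]
contact_force: [-2.5, 0.8, 18.8]
gripper_width: 0.097
```

```bash
python3 - <<'E'
from h import *
s=st()
E
```

```text
t 24.05 p [541.3  47.3 135.3] yawx -8.76 zax [ 0.004  0.    -1.   ] F [-2.5  0.8 18.8] M [0.16 0.46 0.06] w 0.097 q [0.01 0.35 1.71 0.   1.08 0.16]
```

Call:
carry_out:
  increments:
    - [255,0,0,-0.8,6]
    - [255,0,0,0,6]
    - [255,0,0,0,6]
    - [255,0,0,0,6]
    - [255,0,0,0,6]
    - [255,0,0,0,6]
    - [255,0,0,0,6]
    - [255,0,0,0,0]

```text
t: 25.05
ee_pos: [0.5413, 0.0473, 0.1353]
orientation: [[0.633, -0.774, 0.003], [-0.774, -0.633, 0.0], [0.002, -0.003, -1.0]]
contact_force: [-1.7, 0.9, 14.4]
gripper_width: 0.099
```

```bash
python3 - <<'E'
from h import *
s=st()
E
```

```text
t 25.05 p [541.3  47.3 135.3] yawx -50.75 zax [ 0.003  0.    -1.   ] F [-1.7  0.9 14.4] M [0.06 0.14 0.05] w 0.099 q [0.01 0.35 1.71 0.   1.08 0.9 ]
```

Call:
carry_out:
  increments:
    - [255,0,0,0,6]
    - [255,0,0,0,6]
    - [255,0,0,0,6]
    - [255,0,0,0,6]
    - [255,0,0,0,5]
    - [255,0,0,0,2.5]
    - [255,0,0,0,0]
    - [255,0,0,0,0]

```text
t: 26.05
ee_pos: [0.5412, 0.0473, 0.1353]
orientation: [[0.136, -0.991, 0.003], [-0.991, -0.136, 0.0], [0.0, -0.003, -1.0]]
contact_force: [-1.0, 1.5, 12.8]
gripper_width: 0.1
```

```bash
python3 - <<'E'
from h import *
s=st(); snap("wrist","w14.png"); snap("top","t14.png",(165,165,285,250),6); snap("scene","s14.png",(205,130,317,230),6); st()
E
```

```text
t 26.05 p [541.2  47.3 135.3] yawx -82.2 zax [ 0.003  0.    -1.   ] F [-1.   1.5 12.8] M [0.13 0.21 0.06] w 0.1 q [0.01 0.35 1.71 0.   1.08 1.44]
t 26.2 p [541.3  47.2 135.3] yawx -82.2 zax [ 0.003  0.    -1.   ] F [ 0.1  0.9 14.5] M [0.19 0.23 0.12] w 0.098 q [0.01 0.35 1.71 0.   1.08 1.44]
```

View pics/w14.png

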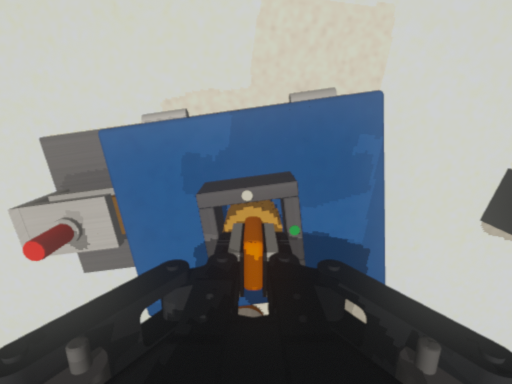

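View pics/s14.png

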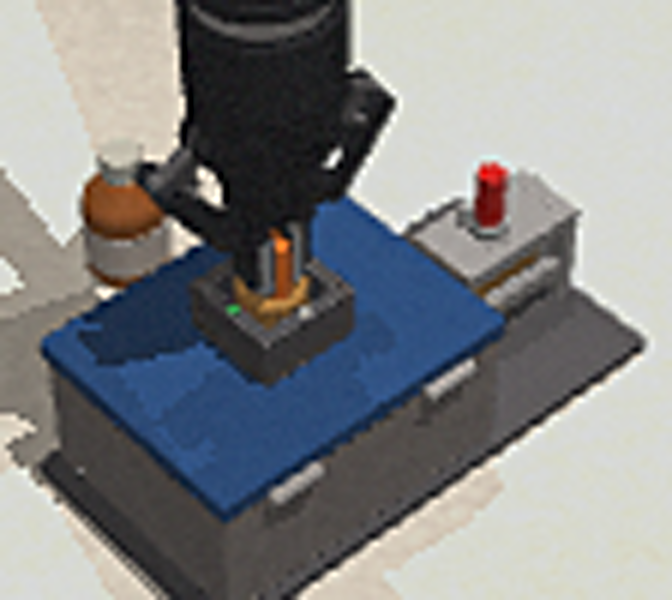

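Call:
carry_out:
  increments:
    - [255,0,0,0,2]
    - [255,0,0,0,0]
    - [255,0,0,0,0]

```text
t: 26.58
ee_pos: [0.5412, 0.0472, 0.1353]
orientation: [[0.101, -0.995, 0.003], [-0.995, -0.101, 0.0], [0.0, -0.003, -1.0]]
contact_force: [-1.1, 1.7, 13.7]
gripper_width: 0.103
```

```bash
python3 - <<'E'
from h import *
s=st(); snap("top","t15.png"); M=[s["wrist_torque"][2]]
for i in range(4): snap("wrist","w15.png"); M.append(manip.get_state()["wrist_torque"][2])
print(np.round(M,3)); st()
E
python3 -c "
import cv2;im=cv2.imread('pics/w15.png');cv2.imwrite('pics/w15c.png',cv2.resize(im[160:300,180:330],None,fx=4,fy=4,interpolation=cv2.INTER_CUBIC))"
```

```text
t 26.57 p [541.2  47.2 135.3] yawx -84.2 zax [ 0.003  0.    -1.   ] F [-1.1  1.7 13.7] M [0.14 0.22 0.09] w 0.103 q [0.01 0.35 1.71 0.   1.08 1.48]
[0.092 0.092 0.145 0.112 0.053]
t 26.82 p [541.2  47.3 135.3] yawx -84.2 zax [ 0.003  0.    -1.   ] F [-2.2  1.  14.6] M [0.13 0.13 0.05] w 0.099 q [0.01 0.35 1.71 0.   1.08 1.48]
```

View pics/w15c.png

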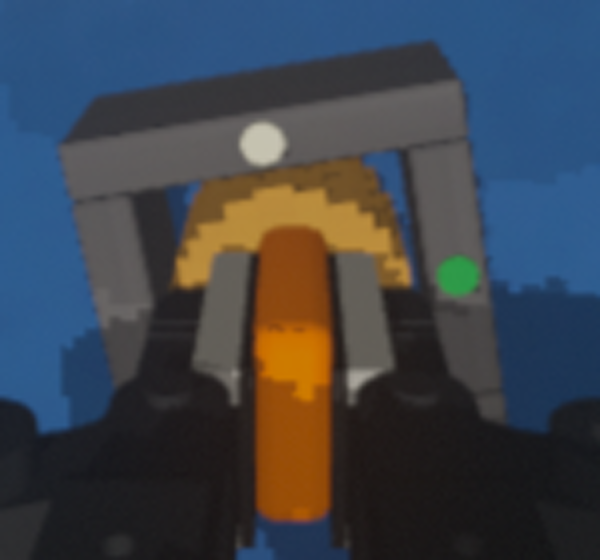

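View pics/t15.png

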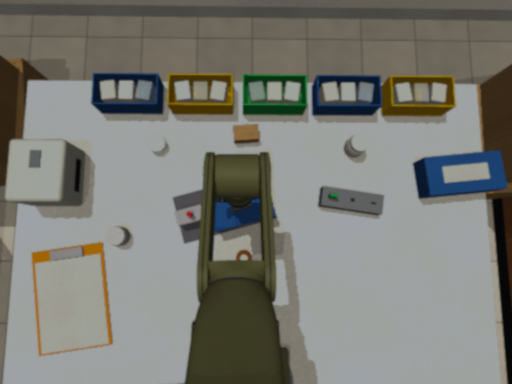

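The key bow is square in the grip after a 99.4° turn, with a mean torque of about 0.1 N m. The pin stands in the fork, the green key is in its slot and the bystanders haven't moved. Handing in.

```bash
python3 - <<'E'
from h import *
print(manip.job_done()); st()
E
```

```text
the job is handed in; nothing more can be done
None
the job is handed in; nothing more can be done
```

The supply box is pinned and the orange key is home and held turned. I handed the job in at about 26.8 s, with no verdict reported.

- **Pin:** I pushed the red-topped pin down through the fork and lug until its collar sat on the fork. The tool stopped at 79.8 mm (79.9 expected), and a further push raised the force to 17 N with no movement. I then let go. Later pictures show it still standing in the fork.
- **Key:** I worked the orange key past both sticky pins. It stopped at 135.3 mm (135.4 expected for home), and a firmer push of 19 N did not move it. I then turned it 99.4° clockwise and held it there, still gripped and lightly pressed down with about 14 N.
- **Last checks:** the key sits square in the fingers. The wrist torque was noisy, 0.05 to 0.15 N m, and averages about 0.1 N m, which matches the lock spring at a quarter turn. The plug's own angle was not seen directly; I take it from the tool's turn less the key's play. In the last overhead picture the green key is still in its slot and every bystander in view is where it was. The arm hid part of the bottle, which looked unmoved in an earlier scene picture.
- **What disagreed:** the cameras differed by 1 to 2 mm on the lock and fork-hole positions, so I went by the gap seen between tip and hole in the wrist view. The pin also took up to about 9 N of side load as it seated, and easing it sideways did not reduce that.

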